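# Pull the hard cup off its stuck liner

## Robot

A 6-joint arm with a two-finger parallel gripper is mounted at the origin on a cart in front of the work surface, level with it; the furniture and walls round the work are solid. World frame = base frame: x ahead of the robot, y to its left, z up, the work surface at z = 0. Lengths are in m, angles in rad, forces in N, time in s.
With the tool pointing down it reaches from about 0.375 to 0.975 m from the base axis. Payload 3.8 kg.
Tool frame: the origin (TCP) lies on the centre line of the jaws, within the pads' length; the fingertips stand 14 mm ahead of it and the grasp point (between the pads) lies 5 mm behind it (bot.finger_overhang is the distance from the TCP to the fingertips, in m); y points along the fingers, x is the direction in which the jaws open and shut, and the axes are right-handed (so a half turn about y gives the same grasp; the last joint's range is limited). The gripper opens to 85 mm and grips with 20 to 120 N. Pads are 22 mm wide; open, the fingers measure 114 mm over their backs; the gripper's body (76 mm by 85 mm) begins 54 mm behind the grasp point. The pads swing forward as they close: fully open they stand 13 mm farther back than shut.
Start: joints at [-1.232, 0.264, 1.604, -0, 1.274, -0.037], TCP at [0.248, -0.628, 0.22] pointing down, gripper open.
Joint ranges: [-2.63, 2.63], [-0.94, 2.18], [0.31, 2.57], [-1.31, 4.45], [0, 2.66], [-2.55, 2.55]. Speed limits (rad/s): [2.57, 2.57, 3.14, 3.14, 3.14, 3.14].

## Interface

Orientations are given as a rotation vector (axis times angle).
In Python, from workcell import readout, read_camera, bot, spotter gives the robot as it stands.
- The arm moves only by the tool jog_arm, never from a script. Its argument "increments" is a list of rows, each a list of 7 numbers: the shift along the tool's x, y, z in m, then the turn, a rotation vector about the tool's x, y, z in rad, then the opening, from 0 (shut) to 1 (fully open). A call has 1 to 10 rows; each row shifts and turns the pose as measured when the row begins, along the tool's axes as they then stand; what a row does not reach is not made up. A row lasts 1/8 s, in which the tool goes at most 62.5 mm and 10.7 degrees, less where a joint would pass 70% of its speed; a pose out of reach is approached as far as the arm can. A call with a gripper value outside its range is refused whole. The fingers move at their own pace and stop on an object; "force" is the grip in N (left out, the last holds). Time passes only in rows, so rows that do not move let the fingers close. It gives the time, the measured TCP pose, the force and the opening at its end, in the units of the state.
- readout.read_state(): the state, without advancing time (a new reading comes with each control period).
- read_camera(name): name is "side" or "top"; returns a dict with "img" (480x640x3 uint8, blue, green, red), "range_z" (480x640 float32, m along the optical axis (not along the pixel's ray), 0 where there is no reading), "fx", "fy", "cx", "cy" (pixels), "world_from_camera" (4x4, takes a point from camera to world coordinates). Camera axes: x right, y down, z forward; pixel columns grow to the right and rows downward; lengths in m; the calibration is good to about 2 mm. A picture is of the moment at which its call begins.
- bot.finish_job(): hands the job in, once; it reports no verdict.
Trained networks look in a picture, given as the dict that the camera call returned (one of the last four; its "shot" number tells which), for a name from the list of things; names that differ only in an ending like _2 or _b are one class to them, and where a whole thing is asked for, a point or a joint stands for the part that bears it (a point fixed in the world has none). Each returns a list of dicts, best first, with "p" (0 to 1); they miss things now and then, are a little off and sometimes report something else, mostly with a low value. They report only what shows in the picture. A call takes as long as a camera call. They do not tell look-alikes from the thing itself.
- spotter.masks_of(picture, thing): "mask" (480x640 bool, what is visible of it) and "location" ([column, row] in pixels, amid what is visible of it).
- spotter.spot_point(picture, thing): "location" ([column, row] in pixels: a listed point, or the origin of a listed thing).
The state is a dict: "time": time; "q": joint angles; "joint_vel": joint speeds; "joint_torque": joint torques, N m; "tool_pos": TCP position; "tcp_rot": TCP orientation; "wrist_force": force on the tool from outside, world axes, zero at the start; "torque": the same for the moment, N m; "width": opening from 0.0 (shut) to 1.0 (fully open).
Only numpy, scipy, OpenCV 4.12 (cv2) and the standard library are available. Lean on these libraries where they do the work, as an engineer would, in place of code of your own. Each camera call takes 0.05 s, during which the arm holds its last target. There are 200 camera calls.

## Task

Two spray-gun paint cups stand upside down on the bench, each a grey hard cup over a white liner that rests on its lid. Lift the hard cup of the taller one straight up off its liner, which clings a little and must stay standing on the bench where it is, and set the hard cup down, not dropped, mouth down in the shallow metal tray. Leave the shorter cup where it stands.

Things in the scene. Friction and masses are not known exactly. Their poses are not given: they have to be found in the camera images.
- shell: Hard cup of the taller set: grey plastic, mouth down, 80 mm high; outside round and straight, 58 mm wide from 7 mm above the mouth to the top; 66 mm bead at the mouth; wall 3 mm; 37 mm hole in the top end shows the liner. About 80 g. Origin: centre of the mouth (lower edge), z up to the top end. At the start the mouth rests on the liner's lid, 8 mm above the bench (top at 88 mm).
- liner: White liner in the shell, standing on its lid (72 mm wide, 8 mm thick); tapering plug 48 mm wide at the lid, 38 mm at the top, 80 mm above the bench. About 300 g, loose on the bench. A rubber seal rubs in the shell with 1 to 2 N for the first 20 mm of lift; the shell is clear when raised 75 mm. Origin: centre of the lid's underside, z up.
- small_set: The shorter paint cup, likewise a grey hard cup over a white liner and lid, in one piece: 57 mm high, cup 48 mm and lid 60 mm in diameter. To be left alone. Origin: centre of its underside, on the bench; z up. (On the left of the bench stand a compressor and a folding screen, under 0.33 m tall: cross them higher.)
- tray: Shallow open tray of bare aluminium, about 900 g, loose on the bench, 110 x 110 mm, walls 4 mm thick and 12 mm high, inner floor 4 mm above the bench. Origin: centre of its underside; x and y run along its sides, z up.
Things that resemble listed ones, but are neither listed nor needed, are in the scene too. Leave any blue look-alike of the shell alone.

How it is judged:
On the way:
1. the tall set's hard cup is raised clear off its liner, which still stands on the bench (z of shell in the frame of liner above 0.08 m and height (world z) of liner below 0.01 m and angle between liner's own z axis and vertical below 0.17 rad), for 0.1 s.
At the end, for the whole second after the job is handed in: The tall set's hard cup stands still, mouth down on the tray's floor (within 30 mm of the tray's centre along each side, tilt under 10 degrees, mouth under 9 mm above the bench); its liner and the shorter cup stand upright (under 10 degrees) within 30 mm of where they began (x of shell in the frame of tray between -0.03 and 0.03 m and y of shell in the frame of tray between -0.03 and 0.03 m and z of shell in the frame of tray below 0.009 m and angle between each of shell, liner, small_set's own z axis and vertical below 0.17 rad and linear speed of shell below 0.02 m/s and distance of each of liner, small_set from where it was at the start of the episode below 0.03 m); the robot touches nothing.
It fails at once if the liner was dragged up off the bench (by more than 12 mm) (height (world z) of liner above 0.012 m).
It fails at once if the liner was tipped over (angle between liner's own z axis and vertical above 0.5 rad).
It fails at once if the hard cup was dropped into the tray (moving faster than 0.6 m/s just above it) (linear speed of shell above 0.6 m/s and horizontal distance between shell and tray below 0.07 m and height (world z) of shell below 0.05 m).
It also fails if it takes over 45 s, if anything falls off the work surface, if the arm or the gripper's body presses on something with over 40 N, if the wrist force passes 120 N, or if a joint passes its speed limit or range.

## Working session

There is one attempt and no reset: what is moved stays moved. The work goes in short steps, Python scripts to look and compute and a tool call to move; the robot and the scene stay as the last step left them, time stands still between calls to the robot, and variables do not carry over. Pictures are saved under pics/ and viewed, about 8 in all and at most 12, crops included, and the job is handed in when it is done.

Besides the shell and the picture viewer there is one more tool, called after "Emit:" as name(argument=value, ...), one argument or row to a line, values as JSON. jog_arm: Moves the arm, as the interface text tells. Its arguments: {"type":"object","properties":{"increments":{"type":"array"},"force":{"type":"number"}},"required":["increments"]}

```bash
mkdir -p pics; cat > h.py <<'E'
import numpy as np, cv2
from workcell import readout, read_camera, bot, spotter
def cloud(p):
    z=p["range_z"]; v,u=np.indices(z.shape)
    c=np.stack([(u-p["cx"])/p["fx"]*z,(v-p["cy"])/p["fy"]*z,z,np.ones_like(z)],-1)
    w=(c@np.array(p["world_from_camera"]).T)[...,:3]; w[z==0]=np.nan
    return w
E
python3 - <<'E'
from h import *
s=readout.read_state(); print(s["time"],s["tool_pos"],s["tcp_rot"],s["width"],bot.finger_overhang)
for n in("top","side"):
    p=read_camera(n); cv2.imwrite(f"pics/{n}0.png",p["img"]); w=cloud(p)
    print(n,np.round(p["world_from_camera"],3).tolist())
    for t in("shell","liner","small_set","tray"):
        for m in spotter.masks_of(p,t)[:4]:
            q=w[m["mask"]]; q=q[~np.isnan(q[:,0])]
            print(n,t,round(m["p"],2),np.round(m["location"]),m["mask"].sum(),len(q) and np.round(np.percentile(q,[3,50,97],axis=0),3).tolist())
E
```

```text
0.0 [ 0.24746085 -0.62718046  0.21894999] [-1.36248567  0.9293994  -0.92643991] 0.998200577159053 0.014
top [[0.02, -0.98, 0.197, 0.404], [-1.0, -0.019, 0.009, -0.253], [-0.005, -0.197, -0.98, 0.896], [0.0, 0.0, 0.0, 1.0]]
top shell 0.62 [329. 183.] 1755 [[0.657, -0.282, -0.001], [0.677, -0.254, 0.055], [0.712, -0.226, 0.081]]
top shell 0.61 [255. 210.] 1556 [[0.61, -0.167, 0.009], [0.627, -0.144, 0.08], [0.666, -0.112, 0.089]]
top liner 0.62 [370. 291.] 1208 [[0.495, -0.34, 0.006], [0.516, -0.316, 0.05], [0.54, -0.292, 0.058]]
top small_set 0.74 [370. 290.] 1263 [[0.495, -0.341, 0.005], [0.517, -0.316, 0.049], [0.543, -0.292, 0.058]]
top tray 0.96 [270. 339.] 5489 [[0.393, -0.218, 0.0], [0.445, -0.165, 0.003], [0.497, -0.113, 0.012]]
top tray 0.67 [249. 203.] 689 [[0.605, -0.173, -0.001], [0.637, -0.14, 0.077], [0.658, -0.12, 0.081]]
side [[0.964, 0.203, -0.172, 0.708], [0.266, -0.706, 0.657, -0.791], [0.011, -0.679, -0.734, 0.671], [0.0, 0.0, 0.0, 1.0]]
side shell 0.89 [362. 215.] 1246 [[0.613, -0.17, 0.009], [0.642, -0.161, 0.061], [0.668, -0.115, 0.089]]
side shell 0.75 [374. 264.] 1518 [[0.66, -0.285, 0.004], [0.687, -0.275, 0.053], [0.713, -0.229, 0.081]]
side shell 0.29 [269. 218.] 2154 [[0.391, -0.226, 0.001], [0.445, -0.171, 0.004], [0.5, -0.115, 0.012]]
side liner 0.55 [359. 237.] 237 [[0.606, -0.176, 0.001], [0.638, -0.148, 0.009], [0.673, -0.127, 0.081]]
side small_set 0.65 [278. 275.] 1077 [[0.5, -0.348, 0.002], [0.525, -0.334, 0.041], [0.549, -0.3, 0.058]]
side tray 0.62 [267. 218.] 2100 [[0.393, -0.225, 0.001], [0.446, -0.17, 0.004], [0.499, -0.114, 0.012]]
```

View pics/top0.png

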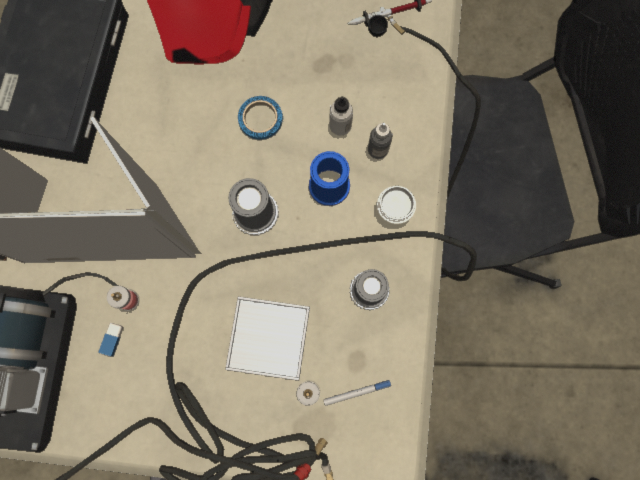

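View pics/side0.png

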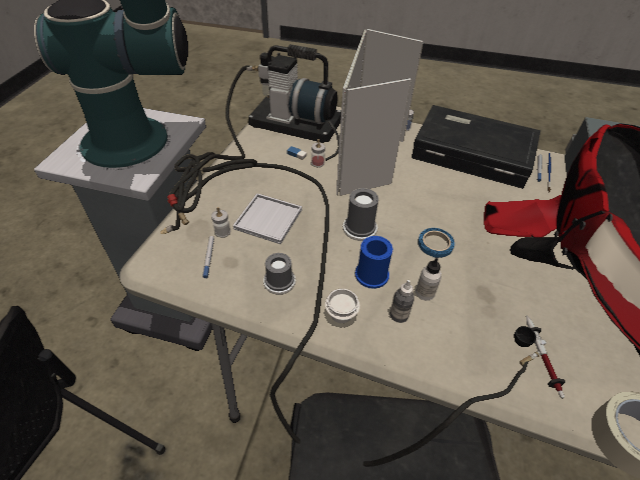

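Candidates in the top image: the grey tall cup at (250,200) with white liner showing, 88 mm high; the blue look-alike (329,178), 81 mm; the small grey set (370,288), 58 mm; and a white lid (396,205). I choose the one at (250,200). In the side image it is at (362,213), and the tray is at (268,218). The screen stands close to it on the left. Next I take precise fits and map the obstacles.

```bash
python3 - <<'E'
from h import *
from scipy.optimize import least_squares
im=[]
for n,(c0,r0) in(("top",(180,140)),("side",(290,150))):
    p=read_camera(n); w=cloud(p); x,y,z=w[...,0],w[...,1],w[...,2]
    im.append(cv2.resize(p["img"][r0:r0+150,c0:c0+140],None,fx=2.8,fy=2.8,interpolation=2))
    for nm,cx,cy,h in(("shell",.64,-.142,.088),("small",.52,-.318,.057)):
        m=(np.hypot(x-cx,y-cy)<.045)&(abs(z-h)<.004)
        q=np.c_[x[m],y[m]].astype(np.float32); (a,b),R=cv2.minEnclosingCircle(q)
        print(n,nm,"top ring",len(q),round(a,4),round(b,4),"R",round(R,4),"z",round(float(np.median(z[m])),4),"mean",q.mean(0))
        if nm=="shell":
            m=(np.hypot(x-cx,y-cy)<.05)&(z>.02)&(z<.08)
            Q=np.c_[x[m],y[m]]
            f=least_squares(lambda t:np.hypot(Q[:,0]-t[0],Q[:,1]-t[1])-.029,[cx,cy],loss="soft_l1",f_scale=.002)
            print("  side-wall fit",f.x,np.abs(f.fun).mean(),len(Q))
    m=(x>.37)&(x<.52)&(y>-.25)&(y<-.09)&(z>.009)&(z<.016)
    print(n,"tray rim",cv2.minAreaRect(np.c_[x[m],y[m]].astype(np.float32)), m.sum())
    for lo in(.1,.2,.3):
        m=(z>lo)&(x>.3)&(x<.9)&(y<.25)&(y>-.4)
        for ya in np.arange(-.4,.25,.05):
            k=m&(y>=ya)&(y<ya+.05)
            if k.sum()>15: print(n,"z>",lo,"y",round(ya,2),"x",np.round([np.nanmin(x[k]),np.nanmax(x[k])],3),"zmax",round(float(z[k].max()),3),k.sum())
cv2.imwrite("pics/crop.png",np.hstack(im))
E
```

```text
top shell top ring 725 0.6401 -0.138 R 0.0291 z 0.0867 mean [ 0.63967675 -0.13833444]
  side-wall fit [ 0.64017206 -0.13809674] 0.007826552639331545 800
top small top ring 579 0.5209 -0.3177 R 0.024 z 0.0559 mean [ 0.52063346 -0.31770682]
top tray rim ((0.4431920647621155, -0.17984384298324585), (0.13819056749343872, 0.11122453212738037), 82.63511657714844) 669
top z> 0.1 y -0.1 x [0.571 0.582] zmax 0.262 296
top z> 0.1 y -0.05 x [0.563 0.653] zmax 0.264 2785
top z> 0.1 y -0.0 x [0.561 0.683] zmax 0.264 1931
top z> 0.1 y 0.05 x [0.558 0.568] zmax 0.264 1488
top z> 0.1 y 0.1 x [0.396 0.566] zmax 0.264 1839
top z> 0.1 y 0.15 x [0.34  0.689] zmax 0.193 3084
top z> 0.1 y 0.2 x [0.618 0.663] zmax 0.125 182
top z> 0.2 y -0.1 x [0.571 0.582] zmax 0.262 149
top z> 0.2 y -0.05 x [0.563 0.653] zmax 0.264 1610
top z> 0.2 y -0.0 x [0.561 0.683] zmax 0.264 1098
top z> 0.2 y 0.05 x [0.559 0.568] zmax 0.264 802
top z> 0.2 y 0.1 x [0.558 0.566] zmax 0.264 405
side shell top ring 318 0.6393 -0.1401 R 0.0308 z 0.0874 mean [ 0.64044404 -0.14247197]
  side-wall fit [ 0.64037099 -0.13983811] 0.0025491394
[... 230 characters left out ...]
e z> 0.1 y -0.1 x [0.567 0.588] zmax 0.263 503
side z> 0.1 y -0.05 x [0.564 0.663] zmax 0.264 3020
side z> 0.1 y -0.0 x [0.563 0.684] zmax 0.263 1134
side z> 0.1 y 0.05 x [0.561 0.568] zmax 0.264 116
side z> 0.1 y 0.1 x [0.398 0.566] zmax 0.264 455
side z> 0.1 y 0.15 x [0.329 0.689] zmax 0.264 3202
side z> 0.1 y 0.2 x [0.3   0.667] zmax 0.265 2346
side z> 0.2 y -0.1 x [0.567 0.588] zmax 0.263 216
side z> 0.2 y -0.05 x [0.564 0.659] zmax 0.264 1368
side z> 0.2 y -0.0 x [0.563 0.684] zmax 0.263 549
side z> 0.2 y 0.05 x [0.561 0.568] zmax 0.264 110
side z> 0.2 y 0.1 x [0.559 0.566] zmax 0.264 99
side z> 0.2 y 0.15 x [0.337 0.689] zmax 0.264 1012
side z> 0.2 y 0.2 x [0.557 0.667] zmax 0.265 1114
```

View pics/crop.png

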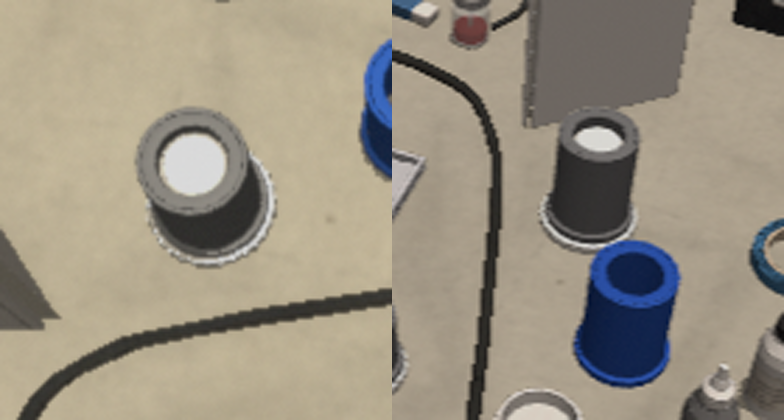

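The crop confirms the choice: a grey cup with the white liner visible through its top hole and the lid beneath it. The blue cup is the decoy. Next I work out the moves and refine the tray.

```bash
cat >> h.py <<'E'
from scipy.spatial.transform import Rotation as Ro
def to(t):
    s=readout.read_state(); R=Ro.from_rotvec(s["tcp_rot"]).as_matrix()
    print("t",round(s["time"],2),"pos",np.round(s["tool_pos"],4),"F",np.round(s["wrist_force"],1),"w",round(s["width"],3),"tool z",np.round(R[:,2],4))
    print("need tool xyz",np.round(R.T@(np.array(t)-s["tool_pos"]),4), "level-fix rotvec",np.round(np.cross([0,0,1],R.T@[0,0,-1]),4)); return R
E
python3 - <<'E'
from h import *
print(np.round(to([.640,-.139,.30]),3)); to([.640,-.139,.065])
for n in("top","side"):
    p=read_camera(n); w=cloud(p); m=max(spotter.masks_of(p,"tray"),key=lambda m:m["p"]) 
    k=m["mask"]&(w[...,2]>-.002)&(w[...,2]<.02)
    q=w[k][:,:2].astype(np.float32)
    (c,sz,a)=cv2.minAreaRect(q); print(n,m["p"],"tray",c,sz,a,"mean",q.mean(0))
    x,y,z=w[...,0],w[...,1],w[...,2]
    k=(z>.12)&(x>.3)&(x<.75)&(y<-.1)&(y>-.55); print("tall stuff on path",k.sum(), np.c_[x[k],y[k],z[k]][::200].round(2).tolist()[:12])
E
```

```text
t 0.6 pos [ 0.2477 -0.6279  0.2203] F [ 1.3  0.3 -0.5] w 0.999 tool z [ 0.9302  0.367  -0.    ]
need tool xyz [-0.3108 -0.0797  0.5443] level-fix rotvec [-1. -0.  0.]
[[ 0.367  0.     0.93 ]
 [-0.93  -0.     0.367]
 [ 0.    -1.    -0.   ]]
t 0.6 pos [ 0.2477 -0.6279  0.2203] F [ 1.3  0.3 -0.5] w 0.999 tool z [ 0.9302  0.367  -0.    ]
need tool xyz [-0.3108  0.1553  0.5443] level-fix rotvec [-1. -0.  0.]
top 0.64 tray (0.4457307457923889, -0.16649816930294037) (0.11068228632211685, 0.111948661506176) 83.0547866821289 mean [ 0.44464478 -0.16568689]
tall stuff on path 0 []Traceback (most recent call last):
  File "<stdin>", line 4, in <module>
ValueError: max() iterable argument is empty
```

Emit:
jog_arm(
  increments=[
    [0,-0.02,0,0,-0.18,0,1],
    [0,-0.02,0,0,-0.18,0,1],
    [0,-0.02,0,0,-0.18,0,1],
    [0,-0.02,0,0,-0.18,0,1],
    [0,-0.02,0,0,-0.18,0,1],
    [0,0,0,0,0,0,1],
  ],
  force=40,
)

```text
time: 1.55
tool_pos: [0.2476, -0.6275, 0.3224]
tcp_rot: [-1.559, 0.211, -0.21]
wrist_force: [-0.6, 0.3, -0.4]
width: 0.997
```

```bash
python3 -c "
from h import *
to([.640,-.139,.30])"
```

```text
t 1.55 pos [ 0.2476 -0.6275  0.3224] F [-0.6  0.3 -0.4] w 0.997 tool z [0.2646 0.9644 0.0011]
need tool xyz [0.2492 0.0229 0.5749] level-fix rotvec [-1.e+00  8.e-04  0.e+00]
```

Emit:
jog_arm(
  increments=[
    [0.0225,0,0.052,0,0,0,1],
    [0.0225,0,0.052,0,0,0,1],
    [0.0225,0,0.052,0,0,0,1],
    [0.0225,0,0.052,0,0,0,1],
    [0.0225,0,0.052,0,0,0,1],
    [0.0225,0,0.052,0,0,0,1],
    [0.0225,0,0.052,0,0,0,1],
    [0.0225,0,0.052,0,0,0,1],
    [0.0225,0,0.052,0,0,0,1],
    [0,0,0,0,0,0,1],
  ],
)

```text
time: 2.8
tool_pos: [0.5793, -0.2214, 0.3088]
tcp_rot: [-1.548, 0.253, -0.234]
wrist_force: [-1.3, -1.0, -0.0]
width: 1.0
```

```bash
python3 -c "
from h import *
to([.640,-.139,.16])"
```

```text
t 2.8 pos [ 0.5793 -0.2214  0.3088] F [-1.3 -1.  -0. ] w 1.0 tool z [0.3057 0.9521 0.0071]
need tool xyz [0.0346 0.149  0.0959] level-fix rotvec [-0.9999  0.0132  0.    ]
```

```bash
sed -i 's/np.cross(\[0,0,1\]/np.cross([0,1,0]/; s/"tool z",np.round(R\[:,2\],4)/"tool y",np.round(R[:,1],4)/' h.py; python3 -c "
from h import *
to([.640,-.139,.30])"
```

```text
t 2.8 pos [ 0.5793 -0.2214  0.3088] F [-1.3 -1.  -0. ] w 1.0 tool y [-0.0104  0.0108 -0.9999]
need tool xyz [0.0328 0.009  0.0969] level-fix rotvec [-0.0071  0.     -0.0132]
```

Emit:
jog_arm(
  increments=[
    [0.017,0,0.048,0,0,0,1],
    [0.017,0,0.048,0,0,0,1],
    [0,0,0,0,0,0,1],
  ],
)

```text
time: 3.18
tool_pos: [0.6404, -0.1405, 0.3051]
tcp_rot: [-1.549, 0.265, -0.238]
wrist_force: [-0.2, -0.9, -0.7]
width: 1.005
```

```bash
python3 - <<'E'
from h import *
to([.640,-.139,.14])
p=read_camera("side"); cv2.imwrite("pics/s1.png",p["img"][:330,130:500])
E
```

```text
t 3.17 pos [ 0.6404 -0.1405  0.3051] F [-0.2 -0.9 -0.7] w 1.005 tool y [-0.0158  0.01   -0.9998]
need tool xyz [0.0022 0.165  0.0005] level-fix rotvec [-0.0045  0.     -0.0181]
```

View pics/s1.png

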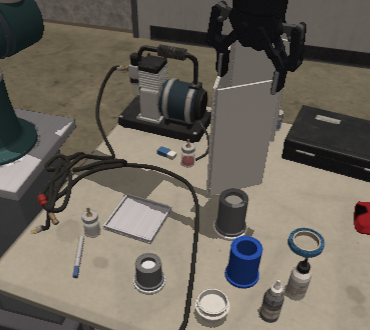

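The open jaws are above the tall cup (crop about (232,212)), clear of the screen beside it. I descend in steps, levelling as I go.

Emit:
jog_arm(
  increments=[
    [0,0.03,0,-0.0045,0,-0.018,1],
    [0,0.035,0,0,0,0,1],
    [0,0.035,0,0,0,0,1],
    [0,0.035,0,0,0,0,1],
    [0,0.02,0,0,0,0,1],
    [0,0,0,0,0,0,1],
  ],
)

```text
time: 3.98
tool_pos: [0.6327, -0.1527, 0.1452]
tcp_rot: [-1.56, 0.268, -0.265]
wrist_force: [-0.4, 0.1, -1.1]
width: 1.001
```

```bash
python3 - <<'E'
from h import *
to([.640,-.139,.065])
E
```

```text
t 3.98 pos [ 0.6327 -0.1527  0.1452] F [-0.4  0.1 -1.1] w 1.001 tool y [-0.0029 -0.0057 -1.    ]
need tool xyz [0.0023 0.0801 0.0158] level-fix rotvec [ 0.0064  0.     -0.0009]
```

Emit:
jog_arm(
  increments=[
    [0.002,0,0.015,0.006,0,0,1],
    [0,0,0,0,0,0,1],
  ],
)

```text
time: 4.22
tool_pos: [0.6416, -0.1396, 0.1482]
tcp_rot: [-1.554, 0.265, -0.271]
wrist_force: [0.1, 0.0, 0.5]
width: 1.0
```

```bash
python3 - <<'E'
from h import *
to([.640,-.139,.065])
E
```

```text
t 4.22 pos [ 0.6416 -0.1396  0.1482] F [0.1 0.  0.5] w 1.0 tool y [ 3.6e-03 -7.0e-04 -1.0e+00]
need tool xyz [-0.002   0.0832 -0.    ] level-fix rotvec [-0.0005  0.      0.0036]
```

Emit:
jog_arm(
  increments=[
    [-0.001,0.02,0,0,0,0.003,1],
    [0,0.02,0,0,0,0,1],
    [0,0.02,0,0,0,0,1],
    [0,0,0,0,0,0,1],
  ],
)

```text
time: 4.72
tool_pos: [0.6414, -0.1387, 0.085]
tcp_rot: [-1.554, 0.266, -0.269]
wrist_force: [-0.5, -0.0, -1.1]
width: 0.994
```

```bash
python3 - <<'E'
from h import *
to([.640,-.139,.065])
E
```

```text
t 4.72 pos [ 0.6414 -0.1387  0.085 ] F [-0.5 -0.  -1.1] w 0.994 tool y [ 1.9e-03 -2.0e-04 -1.0e+00]
need tool xyz [-0.0013  0.02   -0.0008] level-fix rotvec [-0.0004  0.      0.0018]
```

Emit:
jog_arm(
  increments=[
    [-0.001,0.02,-0.001,0,0,0,1],
    [0,0,0,0,0,0,1],
    [0,0,0,0,0,0,0.75],
    [0,0,0,0,0,0,0.6],
    [0,0,0,0,0,0,0.5],
    [0,0,0,0,0,0,0.5],
    [0,0,0,0,0,0,0.5],
    [0,0,0,0,0,0,0.5],
  ],
  force=40,
)

```text
time: 5.72
tool_pos: [0.6407, -0.1397, 0.0644]
tcp_rot: [-1.554, 0.265, -0.27]
wrist_force: [-1.6, 0.1, -1.8]
width: 0.674
```

```bash
python3 - <<'E'
from h import *
to([.640,-.139,.085])
p=read_camera("side"); cv2.imwrite("pics/s2.png",cv2.resize(p["img"][60:310,240:490],None,fx=2,fy=2))
E
```

```text
t 5.72 pos [ 0.6407 -0.1397  0.0644] F [-1.6  0.1 -1.8] w 0.674 tool y [ 3.e-03 -6.e-04 -1.e+00]
need tool xyz [-0.0008 -0.0206  0.0004] level-fix rotvec [-0.0005  0.      0.003 ]
```

View pics/s2.png

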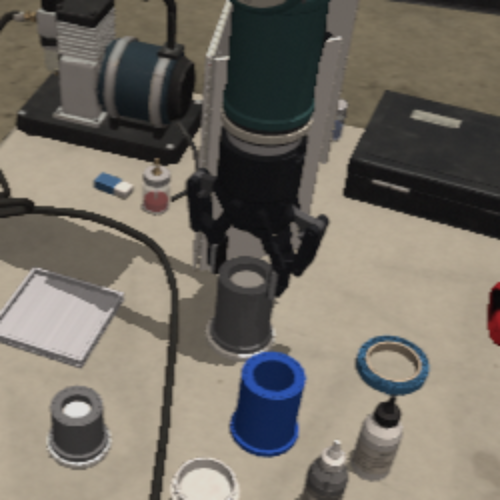

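The jaws hold the grey cup (crop about (245,295)) at a width of 57 mm, which matches. I lift slowly first.

Emit:
jog_arm(
  increments=[
    [0,-0.005,0,0,0,0,0.5],
    [0,-0.005,0,0,0,0,0.5],
    [0,-0.005,0,0,0,0,0.5],
    [0,-0.005,0,0,0,0,0.5],
    [0,-0.006,0,0,0,0,0.5],
    [0,-0.006,0,0,0,0,0.5],
    [0,0,0,0,0,0,0.5],
  ],
)

```text
time: 6.65
tool_pos: [0.6411, -0.1398, 0.0996]
tcp_rot: [-1.554, 0.264, -0.271]
wrist_force: [-0.1, 0.6, -1.2]
width: 0.682
```

```bash
python3 - <<'E'
from h import *
to([.640,-.1395,.185])
p=read_camera("side"); cv2.imwrite("pics/s3.png",cv2.resize(p["img"][120:270,290:440],None,fx=3,fy=3))
E
```

```text
t 6.65 pos [ 0.6411 -0.1398  0.0996] F [-0.1  0.6 -1.2] w 0.682 tool y [ 4.4e-03 -9.0e-04 -1.0e+00]
need tool xyz [-0.0008 -0.0854 -0.    ] level-fix rotvec [-0.0006  0.      0.0045]
```

View pics/s3.png

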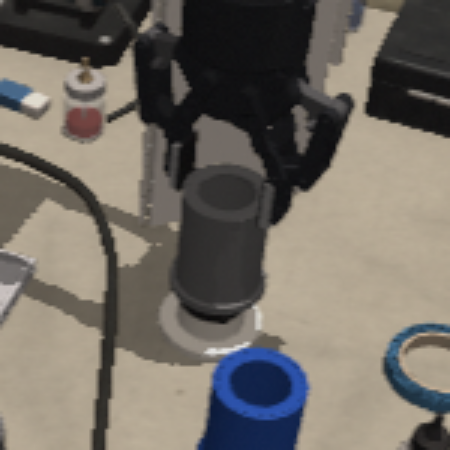

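The shell has risen about 35 mm and the liner's lid is still on the bench (crop about (210,330)). I continue up.

Emit:
jog_arm(
  increments=[
    [0,-0.01,0,0,0,0,0.5],
    [0,-0.01,0,0,0,0,0.5],
    [0,-0.012,0,0,0,0,0.5],
    [0,-0.012,0,0,0,0,0.5],
    [0,-0.015,0,0,0,0,0.5],
    [0,-0.015,0,0,0,0,0.5],
    [0,-0.015,0,0,0,0,0.5],
    [0,0,0,0,0,0,0.5],
  ],
)

```text
time: 7.7
tool_pos: [0.6414, -0.1399, 0.1965]
tcp_rot: [-1.555, 0.262, -0.273]
wrist_force: [-0.4, -0.3, -0.8]
width: 0.675
```

```bash
python3 - <<'E'
from h import *
to([.445,-.167,.19])
p=read_camera("side"); cv2.imwrite("pics/s4.png",cv2.resize(p["img"][60:310,240:490],None,fx=2,fy=2)); w=cloud(p)
x,y,z=w[...,0],w[...,1],w[...,2]
for t in("shell","liner"):
    for m in spotter.masks_of(p,t)[:3]:
        q=w[m["mask"]]; print(t,round(m["p"],2),np.round(m["location"]),np.round(np.nanpercentile(q,[3,50,97],axis=0),3).tolist())
E
```

```text
t 7.7 pos [ 0.6414 -0.1399  0.1965] F [-0.4 -0.3 -0.8] w 0.675 tool y [ 0.0068 -0.0016 -1.    ]
need tool xyz [-0.1762  0.0052 -0.0911] level-fix rotvec [-0.0008  0.      0.0069]
shell 0.76 [370. 159.] [[0.615, -0.17, 0.144], [0.641, -0.162, 0.193], [0.668, -0.114, 0.221]]
liner 0.83 [359. 223.] [[0.61, -0.174, 0.001], [0.641, -0.156, 0.033], [0.67, -0.124, 0.08]]
```

View pics/s4.png

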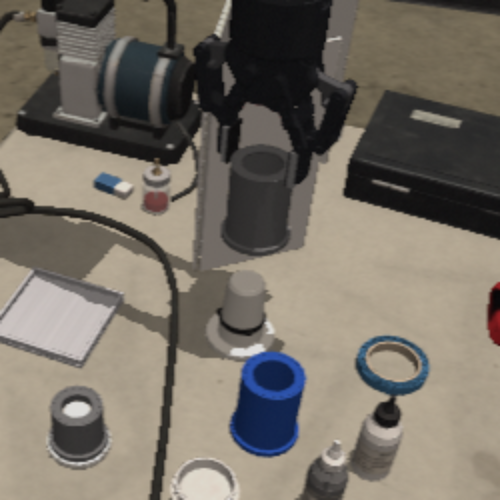

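The liner (crop (243,315), top at 0.080 m) stands on the bench and the shell hangs clear above it. I carry it to the tray.

Emit:
jog_arm(
  increments=[
    [-0.015,0,-0.008,0,0,0,0.5],
    [-0.022,0,-0.0115,0,0,0,0.5],
    [-0.025,0,-0.013,0,0,0,0.5],
    [-0.025,0,-0.013,0,0,0,0.5],
    [-0.025,0,-0.013,0,0,0,0.5],
    [-0.025,0,-0.013,0,0,0,0.5],
    [-0.02,0,-0.01,0,0,0,0.5],
    [-0.015,0,-0.008,0,0,0,0.5],
    [0,0,0,0,0,0,0.5],
  ],
)

```text
time: 8.98
tool_pos: [0.4286, -0.1654, 0.1851]
tcp_rot: [-1.553, 0.28, -0.255]
wrist_force: [0.6, -0.0, -1.0]
width: 0.676
```

```bash
python3 - <<'E'
from h import *
to([.445,-.167,.0605])
E
```

```text
t 8.97 pos [ 0.4286 -0.1654  0.1851] F [ 0.6 -0.  -1. ] w 0.676 tool y [-0.0151  0.0039 -0.9999]
need tool xyz [0.0179 0.1243 0.0041] level-fix rotvec [ 0.0014  0.     -0.0155]
```

Emit:
jog_arm(
  increments=[
    [0.009,0.02,0.002,0,0,-0.015,0.5],
    [0.009,0.025,0.001,0,0,0,0.5],
    [0,0.025,0,0,0,0,0.5],
    [0,0.015,0,0,0,0,0.5],
    [0,0,0,0,0,0,0.5],
  ],
)

```text
time: 9.6
tool_pos: [0.4504, -0.1693, 0.0988]
tcp_rot: [-1.556, 0.264, -0.272]
wrist_force: [0.8, 0.1, -0.9]
width: 0.679
```

```bash
python3 - <<'E'
from h import *
to([.445,-.167,.0605])
E
```

```text
t 9.6 pos [ 0.4504 -0.1693  0.0988] F [ 0.8  0.1 -0.9] w 0.679 tool y [ 0.0047 -0.0024 -1.    ]
need tool xyz [-0.0061  0.0382  0.0004] level-fix rotvec [ 0.0007 -0.      0.0053]
```

Emit:
jog_arm(
  increments=[
    [-0.005,0.012,0,0,0,0.005,0.5],
    [0,0.01,0,0,0,0,0.5],
    [0,0.006,0,0,0,0,0.5],
    [0,0.004,0,0,0,0,0.5],
    [0,0,0,0,0,0,0.5],
  ],
)

```text
time: 10.22
tool_pos: [0.4473, -0.1683, 0.0668]
tcp_rot: [-1.556, 0.265, -0.271]
wrist_force: [-0.7, 0.2, -1.2]
width: 0.679
```

```bash
python3 - <<'E'
from h import *
to([.445,-.167,.0605])
p=read_camera("side"); cv2.imwrite("pics/s5.png",cv2.resize(p["img"][110:310,180:400],None,fx=2.5,fy=2.5))
E
```

```text
t 10.22 pos [ 0.4473 -0.1683  0.0668] F [-0.7  0.2 -1.2] w 0.679 tool y [ 0.0034 -0.0022 -1.    ]
need tool xyz [-0.0026  0.0063  0.0004] level-fix rotvec [ 0.0009 -0.      0.0039]
```

View pics/s5.png

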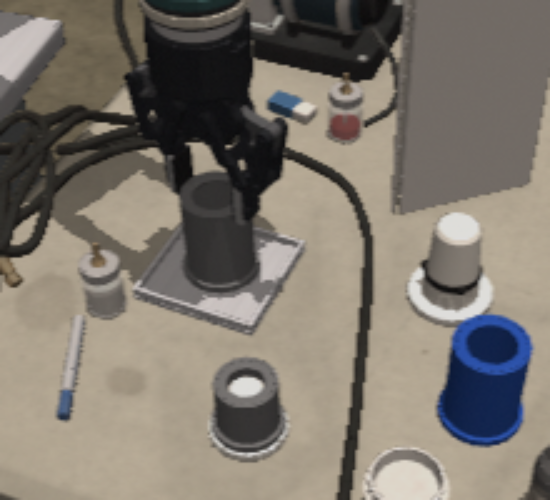

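The shell hangs upright just above the middle of the tray (crop (220,260)). I lower it in 2 mm steps and watch the force.

Emit:
jog_arm(
  increments=[
    [0,0.002,0,0,0,0.003,0.5],
    [0,0.002,0,0,0,0,0.5],
    [0,0.0015,0,0,0,0,0.5],
    [0,0,0,0,0,0,0.5],
  ],
)

```text
time: 10.78
tool_pos: [0.4482, -0.1687, 0.0619]
tcp_rot: [-1.556, 0.266, -0.27]
wrist_force: [1.6, 0.0, -0.2]
width: 0.68
```

Emit:
jog_arm(
  increments=[
    [0,0.001,0,0,0,0,0.5],
    [0,0,0,0,0,0,0.5],
  ],
)

```text
time: 11.02
tool_pos: [0.4483, -0.1687, 0.0609]
tcp_rot: [-1.556, 0.266, -0.27]
wrist_force: [-0.3, -0.1, -0.5]
width: 0.678
```

Emit:
jog_arm(
  increments=[
    [0,0.001,0,0,0,0,0.5],
    [0,0,0,0,0,0,0.5],
  ],
)

```text
time: 11.28
tool_pos: [0.4486, -0.1687, 0.0604]
tcp_rot: [-1.556, 0.265, -0.27]
wrist_force: [0.1, 0.4, -1.1]
width: 0.676
```

Emit:
jog_arm(
  increments=[
    [0,0.001,0,0,0,0,0.5],
    [0,0,0,0,0,0,0.5],
  ],
)

```text
time: 11.52
tool_pos: [0.4487, -0.1687, 0.0603]
tcp_rot: [-1.555, 0.266, -0.27]
wrist_force: [-1.3, 1.2, 1.0]
width: 0.681
```

Emit:
jog_arm(
  increments=[
    [0,0.001,0,0,0,0,0.5],
    [0,0,0,0,0,0,0.5],
  ],
)

```text
time: 11.78
tool_pos: [0.4488, -0.1688, 0.0603]
tcp_rot: [-1.556, 0.266, -0.27]
wrist_force: [-0.8, 1.1, 2.1]
width: 0.678
```

Emit:
jog_arm(
  increments=[
    [0,0,0,0,0,0,0.72],
    [0,0,0,0,0,0,0.8],
    [0,0,0,0,0,0,0.9],
    [0,0,0,0,0,0,1],
    [0,0,0,0,0,0,1],
    [0,0,0,0,0,0,1],
  ],
)

```text
time: 12.52
tool_pos: [0.4492, -0.1691, 0.0597]
tcp_rot: [-1.556, 0.265, -0.271]
wrist_force: [-1.0, -0.3, 0.5]
width: 1.0
```

```bash
python3 - <<'E'
from h import *
to([.445,-.167,.25])
p=read_camera("side"); w=cloud(p); x,y,z=w[...,0],w[...,1],w[...,2]
for m in spotter.masks_of(p,"shell")[:3]:
    print(round(m["p"],2),np.round(m["location"]),np.round(np.nanpercentile(w[m["mask"]],[3,50,97],axis=0),3).tolist())
E
```

```text
t 12.53 pos [ 0.4492 -0.1691  0.0597] F [-1.  -0.3  0.5] w 1.0 tool y [ 0.0036 -0.0025 -1.    ]
need tool xyz [-0.0039 -0.1904  0.0004] level-fix rotvec [ 0.0012 -0.      0.0043]
0.95 [269. 202.] [[0.427, -0.2, 0.008], [0.454, -0.19, 0.056], [0.478, -0.144, 0.085]]
```

Touchdown showed in both height and force, and the jaws are fully open. I go straight up, slowly at first.

Emit:
jog_arm(
  increments=[
    [0,-0.01,0,0,0,0,1],
    [0,-0.015,0,0,0,0,1],
    [0,-0.02,0,0,0,0,1],
    [0,-0.03,0,0,0,0,1],
    [0,-0.04,0,0,0,0,1],
    [0,-0.04,0,0,0,0,1],
    [0,0,0,0,0,0,1],
    [0,0,0,0,0,0,1],
  ],
)

```text
time: 13.62
tool_pos: [0.4494, -0.169, 0.227]
tcp_rot: [-1.558, 0.259, -0.276]
wrist_force: [0.3, -0.2, -1.6]
width: 1.0
```

```bash
python3 - <<'E'
from h import *
to([.445,-.167,.25])
p=read_camera("side"); cv2.imwrite("pics/s6.png",p["img"][:330,130:500]); w=cloud(p)
x,y,z=w[...,0],w[...,1],w[...,2]
for n,cx,cy,h in(("shell",.448,-.169,.084),("liner",.64,-.139,.08),("small",.521,-.319,.057)):
    m=(np.hypot(x-cx,y-cy)<.045)&(abs(z-h)<.004); q=np.c_[x[m],y[m]].astype(np.float32)
    print(n,cv2.minEnclosingCircle(q),z[m].mean(),z[m].std(),len(q))
m=max(spotter.masks_of(p,"tray"),key=lambda m:m["p"],default=None)
if m:
    k=m["mask"]&(z>-.002)&(z<.02); print("tray",m["p"],cv2.minAreaRect(w[k][:,:2].astype(np.float32)))
E
```

```text
t 13.62 pos [ 0.4494 -0.169   0.227 ] F [ 0.3 -0.2 -1.6] w 1.0 tool y [ 0.0098 -0.0052 -0.9999]
need tool xyz [-0.0046 -0.023   0.0004] level-fix rotvec [ 0.0016 -0.      0.011 ]
shell ((0.44870638847351074, -0.16964101791381836), 0.030802365392446518) 0.08346142402882542 0.0012590069205971838 298
liner ((0.6402864456176758, -0.1406911462545395), 0.01897333562374115) 0.07932669907156331 0.001319116924467742 186
small ((0.5215337872505188, -0.32039397954940796), 0.024468377232551575) 0.05650680241469746 0.001208004071278935 323
tray 0.87 ((0.44324684143066406, -0.16258206963539124), (0.1239372119307518, 0.1180189773440361), 82.80884552001953)
```

View pics/s6.png

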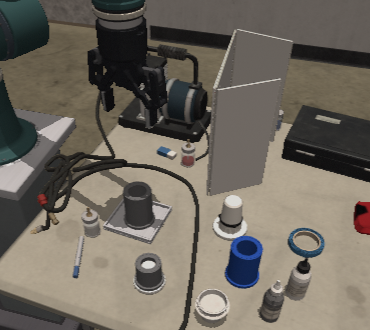

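The shell stands upright in the middle of the tray (crop (138,203)). The liner (231,215) and the small set (149,272) stand where they were, and the gripper is clear. I hand in.

```bash
python3 -c "
from h import *
print(bot.finish_job())"
```

```text
the job is handed in; nothing more can be done
None
```

I lifted the grey hard cup of the taller set straight up off its liner and set it mouth down in the tray. I backed the open gripper clear to 0.227 m and handed the job in at about 13.6 s; no verdict is reported.

| Last check (side camera) | Measured | Compared with |
|---|---|---|
| Hard cup, centre | (0.449, -0.170) | 3–4 mm from the tray centre at the start (0.446, -0.167) |
| Hard cup, top height | 83.5 mm | 84 mm expected when standing on the tray floor |
| Liner, centre | (0.640, -0.141) | about 1 mm from its start; top at 79 mm, so still standing |
| Shorter cup, centre | (0.522, -0.320) | within 1 mm of its start |

- **Touchdown:** the cup was lowered in 1–2 mm steps until the height stopped falling and the upward force rose to about 2 N. It was released only then.
- **Tray fit disagrees:** the final tray measurement gave (0.443, -0.163) with sides of 118–124 mm instead of 110 mm. It probably picked up points from outside the tray, so I did not rely on it; even so, it puts the cup within 8 mm of centre.

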